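Zigzag-stack the small-parts totes

ROBOT

A 6-joint arm with a two-finger parallel gripper is mounted at the origin on a cart in front of the work surface, level with it; the furniture and walls round the work are solid. World frame = base frame: x ahead of the robot, y to its left, z up, the work surface at z = 0. Lengths are in mm, angles in rad, forces in N, time in s.
With the tool pointing down it reaches from about 275 to 825 mm from the base axis. Payload 5.2 kg.
Tool frame: the origin (TCP) lies midway between the tips of the shut fingers; the grasp point (between the pads) lies 19 mm behind it; z points along the fingers, y is the line along which they close (so a half turn about z gives the same grasp; the last joint's range is limited). The gripper opens to 93 mm and grips with 3 to 60 N. Pads are 15 mm wide; open, the fingers measure 128 mm over their backs; the gripper's body (75 mm by 188 mm) begins 65 mm behind the grasp point.
Start: joints at [1.059, 0.259, 1.535, -0, 1.348, -0.203], TCP at [167.132, 523.996, 218.653] pointing down, gripper open.
Joint ranges: [-3.14, 3.14], [-0.91, 2.08], [0.19, 2.58], [-1.22, 4.36], [0.22, 2.71], [-3.12, 3.12]. Speed limits (rad/s): [2.57, 2.57, 3.14, 3.14, 3.14, 3.14].

INTERFACE

Orientations are given as a rotation vector (axis times angle).
In Python, from rig import r gives the robot as it stands. The module is installed in compiled form; this text tells all that it offers.
- The arm moves only by the tool arm_command, never from a script. Its argument "increments" is a list of rows, each an object of numbers: "tx", "ty", "tz": the shift along the tool's x, y, z in cm; "wx", "wy", "wz": the turn, a rotation vector about the tool's x, y, z in rad; "jaw": the gripper's target within -1 to 1 (fully open at 1, half-way at 0, shut at -1). In form: [{"tx": .., "ty": .., "tz": .., "wx": .., "wy": .., "wz": .., "jaw": ..}, ...]. A call has 1 to 10 rows; each row shifts and turns the commanded pose from where the row before left it, along the tool's axes as they then stand; what a row does not reach is not made up. A row lasts 1/10 s, in which the tool goes at most 50 mm and 8.59 degrees, less where a joint would pass 70% of its speed; a pose out of reach is approached as far as the arm can. A call is refused whole if a number of a shift passes 5 or a number of a turn 0.15, either way. A call with a gripper value outside its range is refused whole. The fingers move at their own pace and stop on an object; the grip force is fixed at half the most. Time passes only in rows, so rows that do not move let the fingers close. It gives the time, the measured TCP pose, the force, the opening and the grip force at its end, in the units of the state.
- r.state(): the state, without advancing time (a new reading comes with each control period).
- r.snapshot(name): name is "scene" or "top"; returns (picture, depth): 400x640x3 uint8, red, green, blue; 400x640 float32, mm along the optical axis (not along the pixel's ray), 0 where there is no reading.
- r.calibration(name): a dict with "fx", "fy", "cx", "cy" (pixels), "xyz" and "attitude" of the camera in the world. Camera axes: x right, y down, z forward; pixel columns grow to the right and rows downward; lengths in mm; the calibration is good to about 2 mm. A picture is of the moment at which its call begins. calibration takes no time and is no camera call.
- r.finish_job(): hands the job in; it is judged then, once.
Trained networks look in the newest picture that a camera, given by its name, has taken for a name from the list of things; names that differ only in an ending like _2 or _b are one class to them, and where a whole thing is asked for, a point or a joint stands for the part that bears it (a point fixed in the world has none). Each returns a list of dicts, best first, with "p" (0 to 1); they miss things now and then, are a little off and sometimes report something else, mostly with a low value. They report only what shows in the picture. A call takes as long as a camera call. They do not tell look-alikes from the thing itself.
- r.find_in(query, camera): "point" ([column, row] in pixels, amid what is visible of it).
- r.trace(query, camera): "pixels" (400x640 bool, what is visible of it) and "point" ([column, row] in pixels, amid what is visible of it).
- r.place_of(query, camera): "point" ([column, row] in pixels: a listed point, or the origin of a listed thing).
The state is a dict: "t": time; "joint_positions": joint angles; "dq": joint speeds; "joint_efforts": joint torques, N m; "position": TCP position; "tcp_rot": TCP orientation; "wrist_force": force on the tool from outside, world axes, zero at the start; "torque": the same for the moment, N m; "width": finger opening in mm; "finger_force": force on a finger pad.
Only numpy, scipy, OpenCV 4.12 (cv2) and the standard library are available. Lean on these libraries where they do the work, as an engineer would, in place of code of your own. Each camera call takes 0.05 s, during which the arm holds its last target. There are 200 camera calls.

TASK

The small-parts totes are stacked in a zigzag, each lying on the rim of the one below, turned end for end to it and with its end pushed up against the yellow stop corners below. The grey tote was left short of its place: without lifting it, slide it along the blue one until it is square against the blue one's stops and in line with it sideways. Then stack the green tote on the grey one in the same way, its yellow stops at the opposite end from the grey one's, square against the grey one's stops and in line, leaving the grey one home and the cartons standing where they are.

Things in the scene. Friction and masses are not known exactly. Their poses are not given: they have to be found in the camera images.
- bottom_tray_centre (a point): Centre (half-way up, 25 above the table) of the blue bottom tote, fixed to the table; x points to its yellow stops, z up. All three totes have one shape: open top, outside 150 long (own x), 110 wide (own y), 50 high to the rim; floor 4, long walls 8, end walls 6 thick.
- middle_tray_centre (a point): Centre (half-way up) of the grey middle tote, loose, 0.7 kg, plastic friction about 0.5. It lies on the blue rim, turned end for end (its x opposite to the blue one's), 15 to 35 short of the blue stops on the blue tote's -x side and up to 0.12 rad askew. Home: at (-25, 0, +50) in the blue centre's frame.
- middle_tray_stop (a point): Middle of the top of the grey tote's stop end: 62.5 toward its own +x and 39 above its centre. Stops of each tote: yellow corners at its +x end, 25 long (own x 50 to 75), 12 wide, 14 above the rim, joined at the very end by a bar 6 thick. The tote above butts its end on their upright faces at own x = +50, so sits 25 back, toward -x.
- top_tray_centre (a point): Centre (half-way up) of the green tote, loose, 0.35 kg, standing on the table. Carrying grip of each tote: a black upright partition across its middle, 10 thick along own x, 94 long along own y, its top 4 below the rim; 64 of free space along x on either side of it, down to the floor.
- top_tray_stop (a point): Middle of the top of the green tote's stop end: 62.5 toward its own +x and 39 above its centre. Home: the green centre at (-25, 0, +50) in the grey centre's frame, x opposite to the grey one's. Pressing it on hard when it has met the grey stops would shove the grey tote off home, at two to four times the force that slides the green one.
- green_carton: Green food carton, 66 x 99 x 96, 0.5 kg, standing behind the stack to the right; origin under its centre. To be left alone.
- red_carton: Dark red food carton, 67 x 99 x 96, 0.5 kg, standing behind the stack; origin under its centre. To be left alone.
- middle_tray: The grey tote itself; origin under its centre, 25 below its centre point.
- top_tray: The green tote itself; origin under its centre, 25 below its centre point. Close behind where it stands is a solid drawer cabinet with an open cash box on it, together over 400 high (world x above 0.53, y from -0.18 to 0.10 m): carry the tote round the front of it, not over it.
Not all that is in view belongs to the job. There is more than one size of the part that bears bottom_tray_centre; the job needs the larger.

How it is judged:
By the outcome, as a careful person would: the job done as asked, in the order asked, and still so for the second after the job is handed in, with the robot touching nothing.
It also fails if it takes over 64 s, if anything falls off the work surface, if the arm or the gripper's body presses on something with over 40 N, if the wrist force passes 120 N, or if a joint passes its speed limit or range.

## Working session

There is one attempt and no reset: what is moved stays moved. The work goes in short steps, Python scripts to look and compute and a tool call to move; the robot and the scene stay as the last step left them, time stands still between calls to the robot, and variables do not carry over. Pictures are saved under pics/ and viewed, at most 10 in all, crops included, and the job is handed in when it is done.

Besides the shell and the picture viewer there is one more tool, called after "Call:" as name(argument=value, ...) on one line, values as JSON. arm_command: Moves the arm, as the interface text tells. Its arguments: {"type":"object","properties":{"increments":{"type":"array"}},"required":["increments"]}

```bash
mkdir -p pics; cat > h.py <<'E'
import numpy as np, cv2
from rig import r
from scipy.spatial.transform import Rotation as R
def cam(n):
    c=r.calibration(n); a=np.array(c['attitude'],float)
    M=a if a.shape==(3,3) else (R.from_rotvec(a).as_matrix() if a.size==3 else R.from_quat(a).as_matrix())
    return c,M,np.array(c['xyz'],float)
def cloud(n,d):
    c,M,t=cam(n); v,u=np.mgrid[0:400,0:640]
    P=np.stack([(u-c['cx'])/c['fx']*d,(v-c['cy'])/c['fy']*d,d],-1)
    return P@M.T+t
def proj(n,p):
    c,M,t=cam(n); q=(np.array(p,float)-t)@M
    return q[...,0]/q[...,2]*c['fx']+c['cx'],q[...,1]/q[...,2]*c['fy']+c['cy']
E
python3 - <<'E'
from h import *
for n in('scene','top'):
    print(n,r.calibration(n))
    im,d=r.snapshot(n); cv2.imwrite(f'pics/{n}0.png',im[...,::-1]); np.savez(f'{n}0.npz',im=im,d=d)
    C=cloud(n,d)
    for q in('bottom_tray_centre','middle_tray_centre','middle_tray_stop','top_tray_centre','top_tray_stop','green_carton','red_carton'):
        for o in r.place_of(q,n)[:3]:
            p=o['point'];v=int(np.clip(p[1],0,399));u=int(np.clip(p[0],0,639)); print(q,round(o['p'],2),np.round(p),C[v,u].round())
print(r.state())
E
```

```text
scene {'fx': 452.844553486455, 'fy': 452.844553486455, 'cx': 311.32969565441016, 'cy': 198.67359176268872, 'xyz': array([  25.74393059, -661.06965756,  583.91809719]), 'attitude': array([-1.96688461,  0.62909317, -0.385302  ])}
bottom_tray_centre 0.95 [239. 181.] [482. 296. 101.]
middle_tray_centre 0.89 [256. 194.] [492. 226.  90.]
middle_tray_stop 0.73 [249. 193.] [478. 236.  93.]
top_tray_centre 0.9 [300. 274.] [446. -28.  22.]
top_tray_centre 0.48 [297. 283.] [400. -86.  59.]
top_tray_stop 0.59 [319. 271.] [494. -28.  12.]
red_carton 0.73 [301. 194.] [670. 293.  11.]
top {'fx': 402.60078631702294, 'fy': 402.60078631702294, 'cx': 323.09303171038584, 'cy': 196.03571325651333, 'xyz': array([ 420.9354745 ,  134.4609262 , 1096.45126107]), 'attitude': array([-2.12721081,  2.12348451, -0.18800585])}
bottom_tray_centre 0.82 [270. 229.] [526. 276.  53.]
bottom_tray_centre 0.66 [201. 215.] [567. 475.   5.]
middle_tray_centre 0.71 [290. 240.] [492. 223.  95.]
middle_tray_centre 0.46 [308. 255.] [460. 180.  50.]
middle_tray_stop 0.94 [306. 254.] [462. 185.  56.]
top_tray_centre 0.88 [382. 260.] [448. -17.  24.]
top_tray_stop 0.74 [413. 258.] [453. -90.  49.]
green_carton 0.96 [312. 148.] [733. 168.  92.]
red_carton 0.87 [256. 173.] [664. 313.  92.]
{'t': 0.8, 'joint_positions': array([ 1.05918691e+00,  2.58549043e-01,  1.53497333e+00,  2.46058568e-06,
        1.34798681e+00, -2.02791893e-01]), 'dq': array([0.00017626, 0.00071422, 0.00194176, 0.00241031, 0.00139062,
       0.00107395]), 'joint_efforts': array([ 6.45607361e-04, -4.37143207e+01, -2.84296811e+01,  7.23143667e-02,
        3.08692327e-02, -3.06434106e-05]), 'position': array([167.1468685 , 524.01086643, 218.69091712]), 'tcp_rot': array([4.83160834e-01, 3.10418923e+00, 1.24154419e-04]), 'wrist_force': array([ 0.44508891,  0.17140119, -1.0371946 ]), 'torque': array([-0.03949663, -0.01050515,  0.0229682 ]), 'finger_force': 0.0, 'width': 92.75572240376486}
```

View pics/scene0.png

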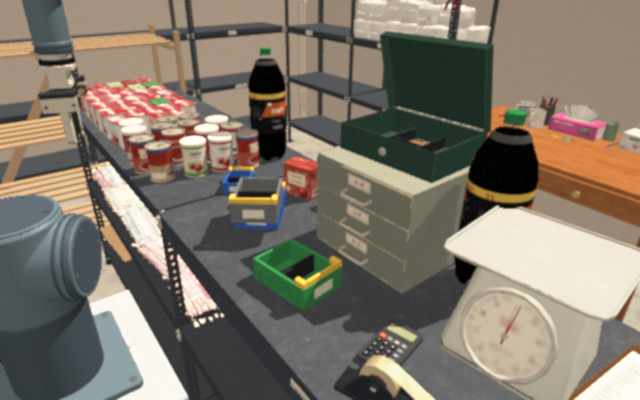

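View pics/top0.png

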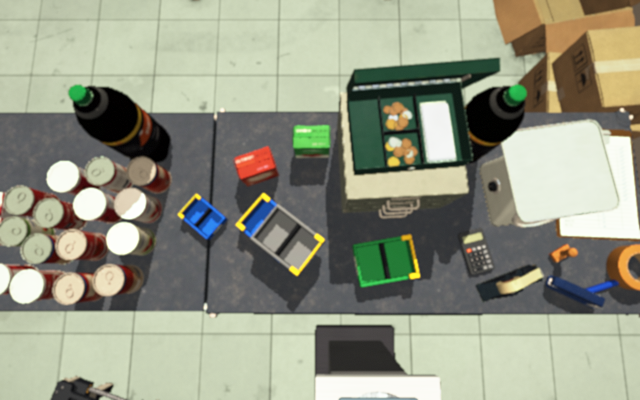

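The top view shows the large blue and grey stack at (275,238), with the small blue decoy tote at (203,216). The green tote is at (387,260), its stops to the right at (413,258). The cartons are at (256,166) and (312,140). Anything taken for the blue tote is either (203,216), which is small, or (255,210), which is large with the grey one on it, so I choose the latter. I fit the poses next.

```bash
cat > fit.py <<'E'
from h import *
from scipy.optimize import least_squares
def B(x0,x1,y0,y1,z0,z1): return np.array([[x0,y0,z0],[x1,y1,z1]],float)
BOX=[B(-75,75,-55,55,0,4),B(-75,75,47,55,0,50),B(-75,75,-55,-47,0,50),B(-75,-69,-55,55,0,50),B(69,75,-55,55,0,50),
 B(-5,5,-47,47,0,46),B(50,75,43,55,50,64),B(50,75,-55,-43,50,64),B(69,75,-55,55,50,64)]
def sdf(P,x,y,a,z):
    c,s=np.cos(a),np.sin(a); Q=P-[x,y,z]
    Q=np.stack([c*Q[:,0]+s*Q[:,1],-s*Q[:,0]+c*Q[:,1],Q[:,2]],1); o=[]
    for b in BOX:
        q=np.abs(Q-b.mean(0))-(b[1]-b[0])/2
        o.append(np.linalg.norm(np.maximum(q,0),axis=1)+np.minimum(q.max(1),0))
    return np.min(o,0)
def fit(P,p0,zs,cal=True):
    """P points, p0 list of (x,y,yaw), zs base heights; also fits a z offset"""
    n=len(zs); p0=np.array(list(np.ravel(p0))+[0.]); sc=np.array([1,1,.01]*n+[1.])
    f=lambda u:np.min([np.abs(sdf(P,*(u*sc)[3*i:3*i+3],zs[i]+u[-1])) for i in range(n)],0)
    s=least_squares(f,p0/sc,loss='soft_l1',f_scale=1.5,diff_step=1e-4,x_scale=1.0)
    return s.x*sc, np.median(f(s.x))
def pts(n,d,c,rad,zlo,zhi,extra=None):
    C=cloud(n,d); m=(d>0)&(np.hypot(C[...,0]-c[0],C[...,1]-c[1])<rad)&(C[...,2]>zlo)&(C[...,2]<zhi)
    if extra is not None: m&=extra
    return C[m]
E
python3 - <<'E'
from fit import *
im=cv2.imread('pics/top0.png')
cv2.imwrite('pics/crop0.png',cv2.resize(im[180:310,180:440],None,fx=3,fy=3,interpolation=cv2.INTER_CUBIC))
for n in('top','scene'):
    d=np.load(n+'0.npz')['d']
    P=pts(n,d,(448,-20),115,8,80); print(n,'green',len(P),*fit(P,[448,-20,-1.5],[0]))
    P=pts(n,d,(505,235),125,8,130); a=np.arctan2(526-462,276-185)
    # blue x dir points from grey stop (462,185) to (540,290)
    a=np.arctan2(290-185,540-462)
    print(n,'stack',len(P),*fit(P,[515,258,a,490,222,a+np.pi],[0,50]))
E
```

```text
top green 1135 [443.86087784 -22.36622707  -1.39262157   1.22499386] 0.7529176307482288
top stack 3139 [527.49190266 272.08641778   0.87590053 494.33542117 226.73341371
   4.06217373   1.32421039] 0.8610717388629325
scene green 3617 [444.40943171 -21.94995088  -1.39744688   0.49869615] 0.6350344616385755
scene stack 2477 [5.25500766e+02 2.68313760e+02 8.76421950e-01 4.92292615e+02
 2.22771387e+02 4.06010246e+00 4.99318794e-01] 1.1035691423477516
```

View pics/crop0.png

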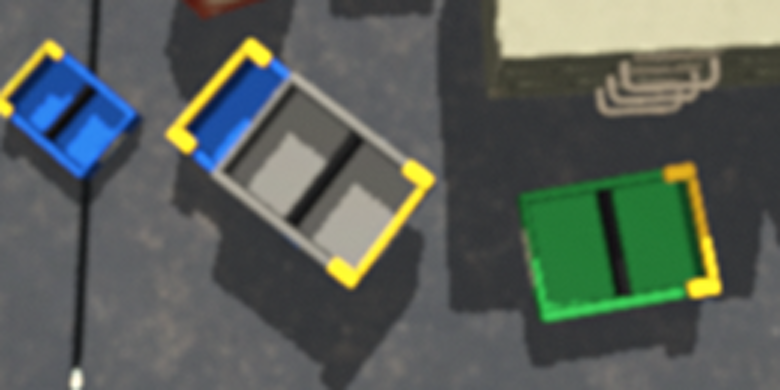

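The crop confirms it. The large blue tote has its stops at crop (220,95), and the grey one lies on it with its stops at (390,230). The green tote's stops are on the right at (695,230).
Both cameras agree on the fit: grey is 31 mm short, 3.5 mm off sideways and 0.043 rad askew. I go above the grey partition.

Call:
arm_command(increments=[{"wz":0.114,"jaw":-0.2},{"wz":0.114,"jaw":-0.2},{"wz":0.114,"jaw":-0.2},{"tx":-4.4,"ty":-0.4,"jaw":-0.2},{"tx":-4.4,"ty":-0.4,"jaw":-0.2},{"tx":-4.4,"ty":-0.4,"jaw":-0.2},{"tx":-4.4,"ty":-0.4,"jaw":-0.2},{"tx":-4.4,"ty":-0.4,"jaw":-0.2},{"tx":-4.4,"ty":-0.4,"jaw":-0.2},{"tx":-4.4,"ty":-0.4,"jaw":-0.2}])

```text
invalid input
```

Call:
arm_command(increments=[{"tx":-4.4,"ty":-0.4,"jaw":-0.2},{"tx":-4.4,"ty":-0.4,"jaw":-0.2},{"tx":-4.4,"ty":-0.4,"jaw":-0.2},{"jaw":-0.2},{"jaw":-0.2}])

```text
invalid input
```

```bash
cat >> h.py <<'E'
def yaw(s): 
    y=R.from_rotvec(s['tcp_rot']).as_matrix()[:,1]; return np.arctan2(y[1],y[0])
def go(x,y,z,th):
    """remaining turn, then tool shifts (cm) after the turn"""
    s=r.state(); p=s['position']; t0=yaw(s); dx,dy=x-p[0],y-p[1]; c,sn=np.cos(th),np.sin(th)
    print('t',round(s['t'],2),'pos',p.round(2),'yaw',round(t0,4),'F',s['wrist_force'].round(2),'w',round(s['width'],1),'tilt',R.from_rotvec(s['tcp_rot']).as_matrix()[:,2].round(4))
    print('wz %.4f tx %.3f ty %.3f tz %.3f'%(-((th-t0+np.pi)%(2*np.pi)-np.pi),(-sn*dx+c*dy)/10,(c*dx+sn*dy)/10,-(z-p[2])/10))
E
python3 - <<'E'
from fit import *
go(493.3,224.7,66,4.061-np.pi)
for i in range(3): print(r.state()['wrist_force'].round(2))
E
```

```text
t 0.8 pos [167.15 524.01 218.69] yaw 1.262 F [ 0.45  0.17 -1.04] w 92.8 tilt [ 0.e+00  1.e-04 -1.e+00]
wz 0.3426 tx -44.084 ty -4.028 tz 15.269
[ 0.45  0.17 -1.04]
[ 0.45  0.17 -1.04]
[ 0.45  0.17 -1.04]
```

Call:
arm_command(increments=[{"tx":0,"ty":0,"tz":0,"wx":0,"wy":0,"wz":0.114,"jaw":-0.2},{"tx":0,"ty":0,"tz":0,"wx":0,"wy":0,"wz":0.114,"jaw":-0.2},{"tx":0,"ty":0,"tz":0,"wx":0,"wy":0,"wz":0.114,"jaw":-0.2},{"tx":-4.4,"ty":-0.4,"tz":0,"wx":0,"wy":0,"wz":0,"jaw":-0.2},{"tx":-4.4,"ty":-0.4,"tz":0,"wx":0,"wy":0,"wz":0,"jaw":-0.2},{"tx":-4.4,"ty":-0.4,"tz":0,"wx":0,"wy":0,"wz":0,"jaw":-0.2},{"tx":-4.4,"ty":-0.4,"tz":0,"wx":0,"wy":0,"wz":0,"jaw":-0.2},{"tx":-4.4,"ty":-0.4,"tz":0,"wx":0,"wy":0,"wz":0,"jaw":-0.2},{"tx":-4.4,"ty":-0.4,"tz":0,"wx":0,"wy":0,"wz":0,"jaw":-0.2},{"tx":-4.4,"ty":-0.4,"tz":0,"wx":0,"wy":0,"wz":0,"jaw":-0.2}])

```text
t: 1.8
position: [396.3, 313.8, 218.9]
tcp_rot: [1.004, 2.976, 0.001]
wrist_force: [0.5, 0.6, 0.1]
width: 37.3
finger_force: 0.0
```

Call:
arm_command(increments=[{"tx":-4.4,"ty":-0.4,"tz":0,"wx":0,"wy":0,"wz":0,"jaw":-0.2},{"tx":-4.4,"ty":-0.4,"tz":0,"wx":0,"wy":0,"wz":0,"jaw":-0.2},{"tx":-4.4,"ty":-0.4,"tz":2,"wx":0,"wy":0,"wz":0,"jaw":-0.2},{"tx":0,"ty":0,"tz":4,"wx":0,"wy":0,"wz":0,"jaw":-0.2},{"tx":0,"ty":0,"tz":2,"wx":0,"wy":0,"wz":0,"jaw":-0.2},{"tx":0,"ty":0,"tz":0,"wx":0,"wy":0,"wz":0,"jaw":-0.2}])

```text
t: 2.4
position: [490.9, 224.5, 135.5]
tcp_rot: [-1.004, -2.971, 0.006]
wrist_force: [-0.2, -0.4, 0.5]
width: 37.2
finger_force: 0.0
```

```bash
python3 - <<'E'
from fit import *
go(493.3,224.7,66,4.061-np.pi)
E
```

```text
t 2.4 pos [490.93 224.51 135.46] yaw 0.9188 F [-0.24 -0.44  0.48] w 37.2 tilt [-0.0067 -0.0015 -1.    ]
wz -0.0006 tx -0.177 ty 0.159 tz 6.946
```

Call:
arm_command(increments=[{"tx":-0.1,"ty":0.1,"tz":2.5,"wx":0,"wy":0,"wz":0,"jaw":-0.2},{"tx":0,"ty":0,"tz":2.5,"wx":0,"wy":0,"wz":0,"jaw":-0.2},{"tx":0,"ty":0,"tz":1.5,"wx":0,"wy":0,"wz":0,"jaw":-0.2},{"tx":0,"ty":0,"tz":0.2,"wx":0,"wy":0,"wz":0,"jaw":-0.2},{"tx":0,"ty":0,"tz":0,"wx":0,"wy":0,"wz":0,"jaw":-0.2},{"tx":0,"ty":0,"tz":0,"wx":0,"wy":0,"wz":0,"jaw":-0.2}])

```text
t: 3.0
position: [495.5, 226.3, 73.3]
tcp_rot: [1.003, 2.975, 0.002]
wrist_force: [0.3, -0.3, -0.1]
width: 37.1
finger_force: 0.0
```

```bash
python3 - <<'E'
from fit import *
go(493.3,224.7,66,4.061-np.pi)
E
```

```text
t 3.0 pos [495.52 226.27  73.31] yaw 0.9204 F [ 0.33 -0.31 -0.12] w 37.1 tilt [ 2.8e-03  6.0e-04 -1.0e+00]
wz 0.0010 tx 0.082 ty -0.259 tz 0.731
```

Call:
arm_command(increments=[{"tx":0.05,"ty":-0.2,"tz":0.5,"wx":0,"wy":0,"wz":0,"jaw":-0.2},{"tx":0,"ty":0,"tz":0.2,"wx":0,"wy":0,"wz":0,"jaw":-0.4},{"tx":0,"ty":0,"tz":0,"wx":0,"wy":0,"wz":0,"jaw":-0.6},{"tx":0,"ty":0,"tz":0,"wx":0,"wy":0,"wz":0,"jaw":-0.7},{"tx":0,"ty":0,"tz":0,"wx":0,"wy":0,"wz":0,"jaw":-0.8},{"tx":0,"ty":0,"tz":0,"wx":0,"wy":0,"wz":0,"jaw":-0.9},{"tx":0,"ty":0,"tz":0,"wx":0,"wy":0,"wz":0,"jaw":-1},{"tx":0,"ty":0,"tz":0,"wx":0,"wy":0,"wz":0,"jaw":-1}])

```text
t: 3.8
position: [493.3, 224.8, 64.8]
tcp_rot: [1.004, 2.976, 0.001]
wrist_force: [3.0, 3.4, -1.2]
width: 9.8
finger_force: 30.0
```

```bash
cat > look.py <<'E'
from fit import *
def stack(n='top',p0=None,rad=125,c=(508,248),tag=None):
    im,d=r.snapshot(n); 
    if tag: cv2.imwrite(f'pics/{tag}.png',im[...,::-1])
    C=cloud(n,d); p=r.state()['position']
    P=pts(n,d,c,rad,8,116)
    k=p0 if p0 is not None else [527,271,.876,494,226,4.061]
    q,e=fit(P,k,[0,50]); return q,e,len(P)
def rel(q,i=0,j=3):
    dx,dy=q[j]-q[i],q[j+1]-q[i+1]; a=q[i+2]; c,s=np.cos(a),np.sin(a)
    return np.round([c*dx+s*dy,-s*dx+c*dy,(q[j+2]-q[i+2])%(2*np.pi)-np.pi],4)
E
python3 - <<'E'
from look import *
go(493.3,224.7,66,4.061-np.pi); print(r.state()['finger_force'])
for n in('scene','top'):
    q,e,N=stack(n); print(n,q.round(3),e,N,'rel',rel(q))
E
```

```text
t 3.8 pos [493.31 224.81  64.82] yaw 0.92 F [ 2.99  3.36 -1.21] w 9.8 tilt [ 1.1e-03  5.0e-04 -1.0e+00]
wz 0.0005 tx -0.005 ty -0.009 tz -0.118
29.991462528705597
scene [528.683 272.203   0.876 493.458 223.709   4.059   1.062] 0.9513105555610686 2182 rel [-5.98054e+01 -3.96560e+00  4.09000e-02]
top [527.415 271.991   0.88  492.694 224.254   4.068   1.007] 0.8226546624500202 474 rel [-5.89167e+01 -3.63060e+00  4.59000e-02]
```

Call:
arm_command(increments=[{"tx":0.05,"ty":0.3,"tz":0,"wx":0,"wy":0,"wz":0.01,"jaw":-1},{"tx":0.05,"ty":0.3,"tz":0,"wx":0,"wy":0,"wz":0.01,"jaw":-1},{"tx":0.05,"ty":0.3,"tz":0,"wx":0,"wy":0,"wz":0.01,"jaw":-1},{"tx":0.05,"ty":0.3,"tz":0,"wx":0,"wy":0,"wz":0.0135,"jaw":-1},{"tx":0.05,"ty":0.3,"tz":0,"wx":0,"wy":0,"wz":0,"jaw":-1},{"tx":0.05,"ty":0.3,"tz":0,"wx":0,"wy":0,"wz":0,"jaw":-1},{"tx":0.05,"ty":0.3,"tz":0,"wx":0,"wy":0,"wz":0,"jaw":-1},{"tx":0,"ty":0.3,"tz":0,"wx":0,"wy":0,"wz":0,"jaw":-1},{"tx":0,"ty":0.2,"tz":0,"wx":0,"wy":0,"wz":0,"jaw":-1},{"tx":0,"ty":0,"tz":0,"wx":0,"wy":0,"wz":0,"jaw":-1}])

```text
t: 4.9
position: [504.2, 244.9, 64.8]
tcp_rot: [-1.068, -2.951, 0.008]
wrist_force: [-5.3, -6.7, 8.1]
width: 9.8
finger_force: 30.0
```

```bash
python3 - <<'E'
from look import *
s=r.state()
for n in('scene','top'):
    q,e,N=stack(n,[528,272,.877,512,248,.876+np.pi]); print(n,q.round(3),e,N,'rel',rel(q))
go(493.3,224.7,65,.876)
E
```

```text
scene [528.706 272.194   0.877 500.982 239.847   4.024   1.245] 1.1029485086791055 2408 rel [-4.25981e+01  6.26600e-01  5.90000e-03]
top [526.592 211.457   3.5   503.634 244.166   4.02    0.704] 0.7414293420483773 442 rel [ 10.0298 -38.6826  -2.6214]
t 5.0 pos [504.24 244.88  64.8 ] yaw 0.8767 F [-5.   -5.47  7.31] w 9.8 tilt [-0.0044 -0.0037 -1.    ]
wz 0.0007 tx -0.452 ty -2.251 tz -0.020
```

```bash
python3 - <<'E'
from look import *
im,d=r.snapshot('scene'); np.savez('s1.npz',im=im,d=d)
a=cv2.resize(im[155:255,190:320,::-1],None,fx=4,fy=4,interpolation=cv2.INTER_CUBIC)
im,d=r.snapshot('top')
b=cv2.resize(im[180:280,225:335,::-1],None,fx=4,fy=4,interpolation=cv2.INTER_CUBIC)[:, :280]
cv2.imwrite('pics/c1.png',np.hstack([a,b]))
E
```

```text
(no output)
```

View pics/c1.png

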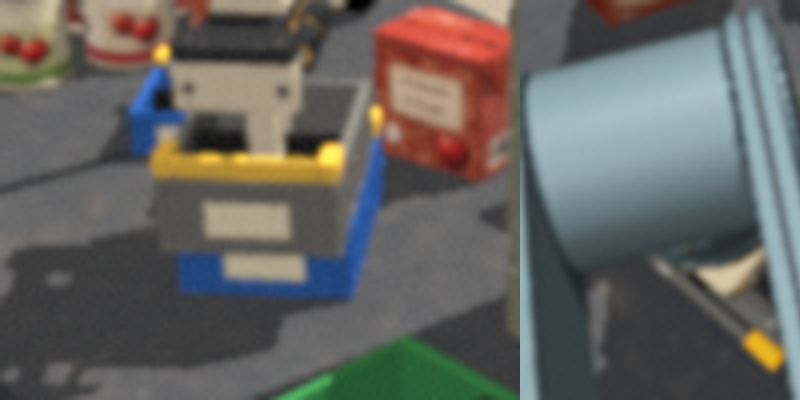

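The grey tote sits flat on the blue one, upright in the grip, and is still short of the stops at the far end. I go on sliding.

Call:
arm_command(increments=[{"tx":0,"ty":0.3,"tz":0,"wx":0,"wy":0,"wz":0,"jaw":-1},{"tx":0,"ty":0.3,"tz":0,"wx":0,"wy":0,"wz":0,"jaw":-1},{"tx":0,"ty":0,"tz":0,"wx":0,"wy":0,"wz":0,"jaw":-1},{"tx":0,"ty":0,"tz":0,"wx":0,"wy":0,"wz":0,"jaw":-1}])

```text
t: 5.5
position: [508.1, 249.6, 64.8]
tcp_rot: [-1.068, -2.952, 0.007]
wrist_force: [-4.7, -5.6, 7.1]
width: 10.1
finger_force: 30.0
```

```bash
python3 - <<'E'
from look import *
go(504.24,244.88,65,.876)
q,e,N=stack('scene',[528,272,.877,507,248,.876+np.pi]); print(q.round(3),e,N,'rel',rel(q))
E
```

```text
t 5.5 pos [508.15 249.62  64.8 ] yaw 0.8766 F [-4.67 -5.56  7.14] w 10.1 tilt [-0.0043 -0.0035 -1.    ]
wz 0.0006 tx -0.003 ty -0.614 tz -0.020
[528.655 272.195   0.878 508.191 248.68    4.018   1.095] 0.9519603239496162 2438 rel [-3.11642e+01  7.13000e-01 -1.00000e-03]
```

Call:
arm_command(increments=[{"tx":-0.05,"ty":0.2,"tz":0,"wx":0,"wy":0,"wz":0,"jaw":-1},{"tx":0,"ty":0.2,"tz":0,"wx":0,"wy":0,"wz":0,"jaw":-1},{"tx":0,"ty":0,"tz":0,"wx":0,"wy":0,"wz":0,"jaw":-1}])

```text
t: 5.85
position: [510.7, 252.3, 64.8]
tcp_rot: [-1.067, -2.951, 0.008]
wrist_force: [-7.1, -6.1, 8.3]
width: 9.9
finger_force: 30.0
```

Call:
arm_command(increments=[{"tx":0,"ty":0.1,"tz":0,"wx":0,"wy":0,"wz":0,"jaw":-1},{"tx":0,"ty":0,"tz":0,"wx":0,"wy":0,"wz":0,"jaw":-1}])

```text
t: 6.05
position: [511.2, 252.8, 64.8]
tcp_rot: [-1.067, -2.951, 0.009]
wrist_force: [-5.6, -6.5, 8.5]
width: 9.8
finger_force: 30.0
```

Call:
arm_command(increments=[{"tx":0,"ty":0.1,"tz":0,"wx":0,"wy":0,"wz":0,"jaw":-1},{"tx":0,"ty":0,"tz":0,"wx":0,"wy":0,"wz":0,"jaw":-1}])

```text
t: 6.25
position: [511.8, 253.6, 64.8]
tcp_rot: [-1.067, -2.951, 0.009]
wrist_force: [-6.5, -7.0, 8.5]
width: 9.6
finger_force: 30.0
```

```bash
python3 - <<'E'
from look import *
go(504.24,244.88,65,.876)
q,e,N=stack('scene',[528,272,.877,511,252,.876+np.pi]); print(q.round(3),e,N,'rel',rel(q))
E
```

```text
t 6.25 pos [511.83 253.58  64.8 ] yaw 0.8767 F [-6.47 -6.98  8.48] w 9.6 tilt [-0.0053 -0.0042 -1.    ]
wz 0.0007 tx 0.026 ty -1.154 tz -0.020
[528.325 271.882   0.874 511.973 252.575   4.018   1.013] 0.9551654100196778 2460 rel [-2.53005e+01  1.54600e-01  2.30000e-03]
```

Call:
arm_command(increments=[{"tx":0,"ty":0.1,"tz":0,"wx":0,"wy":0,"wz":0,"jaw":-1},{"tx":0,"ty":0,"tz":0,"wx":0,"wy":0,"wz":0,"jaw":-1}])

```text
t: 6.5
position: [512.3, 254.1, 64.8]
tcp_rot: [-1.067, -2.951, 0.01]
wrist_force: [-6.2, -8.2, 10.2]
width: 9.5
finger_force: 30.0
```

Call:
arm_command(increments=[{"tx":0,"ty":0.1,"tz":0,"wx":0,"wy":0,"wz":0,"jaw":-1},{"tx":0,"ty":0,"tz":0,"wx":0,"wy":0,"wz":0,"jaw":-1}])

```text
t: 6.7
position: [512.2, 254.0, 64.8]
tcp_rot: [-1.066, -2.95, 0.013]
wrist_force: [-8.4, -10.9, 11.7]
width: 10.0
finger_force: 30.0
```

Call:
arm_command(increments=[{"tx":0,"ty":0.1,"tz":0,"wx":0,"wy":0,"wz":0,"jaw":-1},{"tx":0,"ty":0,"tz":0,"wx":0,"wy":0,"wz":0,"jaw":-1}])

```text
t: 6.9
position: [512.2, 254.0, 64.8]
tcp_rot: [-1.066, -2.949, 0.016]
wrist_force: [-11.1, -13.7, 14.6]
width: 9.5
finger_force: 30.1
```

```bash
python3 - <<'E'
from look import *
go(511.83,253.58,65,.876)
q,e,N=stack('scene',[528,272,.877,511,252,.876+np.pi]); print(q.round(3),e,N,'rel',rel(q))
E
```

```text
t 6.9 pos [512.19 254.02  64.78] yaw 0.8771 F [-11.13 -13.7   14.64] w 9.5 tilt [-0.0087 -0.0075 -0.9999]
wz 0.0011 tx -0.001 ty -0.057 tz -0.022
[528.566 272.051   0.878 512.403 253.046   4.017   1.203] 0.9735705982571901 2472 rel [-2.49467e+01  2.93700e-01 -2.60000e-03]
```

Contact is made: the position stopped advancing while the force climbed. I ease the force off, let go, and rise.

Call:
arm_command(increments=[{"tx":0,"ty":-0.2,"tz":0,"wx":0,"wy":0,"wz":0,"jaw":-1},{"tx":0,"ty":-0.2,"tz":0,"wx":0,"wy":0,"wz":0,"jaw":-1},{"tx":0,"ty":0,"tz":0,"wx":0,"wy":0,"wz":0,"jaw":-1}])

```text
t: 7.25
position: [512.2, 254.1, 64.8]
tcp_rot: [-1.068, -2.952, 0.004]
wrist_force: [-6.0, -2.8, 6.2]
width: 10.2
finger_force: 30.0
```

Call:
arm_command(increments=[{"tx":0,"ty":0,"tz":0,"wx":0,"wy":0,"wz":0,"jaw":-0.2},{"tx":0,"ty":0,"tz":0,"wx":0,"wy":0,"wz":0,"jaw":-0.2},{"tx":0,"ty":0,"tz":0,"wx":0,"wy":0,"wz":0,"jaw":-0.2}])

```text
t: 7.55
position: [513.8, 255.1, 64.4]
tcp_rot: [-1.069, -2.954, 0.0]
wrist_force: [0.4, 0.5, 0.1]
width: 29.7
finger_force: 0.0
```

Call:
arm_command(increments=[{"tx":0,"ty":0,"tz":-1,"wx":0,"wy":0,"wz":0,"jaw":-0.2},{"tx":0,"ty":0,"tz":-3,"wx":0,"wy":0,"wz":0,"jaw":-0.2},{"tx":0,"ty":0,"tz":-4,"wx":0,"wy":0,"wz":0,"jaw":-0.2},{"tx":0,"ty":0,"tz":-4,"wx":0,"wy":0,"wz":0,"jaw":-0.2},{"tx":0,"ty":0,"tz":0,"wx":0,"wy":0,"wz":0,"jaw":-0.2}])

```text
t: 8.05
position: [517.4, 256.2, 191.6]
tcp_rot: [1.065, 2.945, 0.011]
wrist_force: [-0.1, 0.2, 0.2]
width: 37.3
finger_force: 0.0
```

```bash
python3 - <<'E'
from look import *
q,e,N=stack('scene',[528,272,.877,511,252,.876+np.pi]); print(q.round(3),e,N,'rel',rel(q))
go(445,-22,190,-1.395)
E
```

```text
[528.656 272.226   0.879 512.494 253.187   4.016   0.617] 0.896353383317809 2692 rel [-2.49726e+01  2.96900e-01 -4.40000e-03]
t 8.1 pos [515.92 255.73 188.59] yaw 0.8767 F [ 0.08  0.48 -0.37] w 37.4 tilt [ 0.0072  0.002  -1.    ]
wz 2.2717 tx -11.840 ty 26.104 tz -0.141
```

Call:
arm_command(increments=[{"tx":0,"ty":0,"tz":0,"wx":0,"wy":0,"wz":0.142,"jaw":-0.2},{"tx":0,"ty":0,"tz":0,"wx":0,"wy":0,"wz":0.142,"jaw":-0.2},{"tx":0,"ty":0,"tz":0,"wx":0,"wy":0,"wz":0.142,"jaw":-0.2},{"tx":0,"ty":0,"tz":0,"wx":0,"wy":0,"wz":0.142,"jaw":-0.2},{"tx":0,"ty":0,"tz":0,"wx":0,"wy":0,"wz":0.142,"jaw":-0.2},{"tx":0,"ty":0,"tz":0,"wx":0,"wy":0,"wz":0.142,"jaw":-0.2},{"tx":0,"ty":0,"tz":0,"wx":0,"wy":0,"wz":0.142,"jaw":-0.2},{"tx":0,"ty":0,"tz":0,"wx":0,"wy":0,"wz":0.142,"jaw":-0.2},{"tx":0,"ty":0,"tz":0,"wx":0,"wy":0,"wz":0.142,"jaw":-0.2},{"tx":0,"ty":0,"tz":0,"wx":0,"wy":0,"wz":0.142,"jaw":-0.2}])

```text
t: 9.1
position: [512.9, 254.8, 183.2]
tcp_rot: [-2.74, -1.535, 0.004]
wrist_force: [0.4, 0.8, 0.5]
width: 37.1
finger_force: 0.0
```

Call:
arm_command(increments=[{"tx":0,"ty":0,"tz":0,"wx":0,"wy":0,"wz":0.142,"jaw":-0.2},{"tx":0,"ty":0,"tz":0,"wx":0,"wy":0,"wz":0.142,"jaw":-0.2},{"tx":0,"ty":0,"tz":0,"wx":0,"wy":0,"wz":0.142,"jaw":-0.2},{"tx":0,"ty":0,"tz":0,"wx":0,"wy":0,"wz":0.142,"jaw":-0.2},{"tx":0,"ty":0,"tz":0,"wx":0,"wy":0,"wz":0.142,"jaw":-0.2},{"tx":0,"ty":0,"tz":0,"wx":0,"wy":0,"wz":0.142,"jaw":-0.2},{"tx":0,"ty":0,"tz":0,"wx":0,"wy":0,"wz":0,"jaw":-0.2}])

```text
t: 9.8
position: [513.0, 254.8, 183.4]
tcp_rot: [3.129, 0.273, -0.004]
wrist_force: [0.6, -1.3, -0.0]
width: 37.0
finger_force: 0.0
```

```bash
python3 - <<'E'
from look import *
go(444.2,-21,150,-1.395)
for n in('scene','top'):
    im,d=r.snapshot(n); P=pts(n,d,(444,-22),110,8,75); print(n,'green',len(P),*fit(P,[444,-22,-1.395],[0]))
q,e,N=stack('top',[528,272,.877,511,252,.876+np.pi]); print(q.round(3),e,N,'rel',rel(q))
E
```

```text
t 9.8 pos [513.03 254.81 183.39] yaw -1.3967 F [ 0.65 -1.32 -0.03] w 37.0 tilt [-2.4e-03 -7.0e-04 -1.0e+00]
wz -0.0017 tx -11.600 ty 25.953 tz 3.339
scene green 3595 [ 4.44328498e+02 -2.19535190e+01 -1.39933138e+00  4.15516687e-01] 0.6555523680491149
top green 1098 [443.19061809 -22.4734119   -1.39922995   1.02554968] 0.632136842094539
[5.2800000e+02 4.4070519e+05 1.3992100e+02 5.1160400e+02 2.5277300e+02
 4.0220000e+00 8.6600000e-01] 0.8016346234692193 628 rel [-4.37280817e+05  5.27619118e+04 -8.10700000e-01]
```

Call:
arm_command(increments=[{"tx":-2.6,"ty":3.2,"tz":0,"wx":0,"wy":0,"wz":0.0024,"jaw":-0.2},{"tx":-2.6,"ty":3.2,"tz":0,"wx":0,"wy":0,"wz":0,"jaw":-0.2},{"tx":-2.6,"ty":3.2,"tz":0,"wx":0,"wy":0,"wz":0,"jaw":-0.2},{"tx":-1.8,"ty":3.2,"tz":0,"wx":0,"wy":0,"wz":0,"jaw":-0.2},{"tx":-1,"ty":3.2,"tz":0,"wx":0,"wy":0,"wz":0,"jaw":-0.2},{"tx":-1,"ty":3.2,"tz":0,"wx":0,"wy":0,"wz":0,"jaw":-0.2},{"tx":0,"ty":3.2,"tz":1.5,"wx":0,"wy":0,"wz":0,"jaw":-0.2},{"tx":0,"ty":3.2,"tz":2,"wx":0,"wy":0,"wz":0,"jaw":-0.2},{"tx":0,"ty":0.3,"tz":2,"wx":0,"wy":0,"wz":0,"jaw":-0.2},{"tx":0,"ty":0,"tz":0,"wx":0,"wy":0,"wz":0,"jaw":-0.2}])

```text
t: 10.95
position: [442.3, -20.6, 127.5]
tcp_rot: [-3.128, -0.271, 0.008]
wrist_force: [0.3, 0.2, 0.6]
width: 37.2
finger_force: 0.0
```

Call:
arm_command(increments=[{"tx":0,"ty":0,"tz":0,"wx":0,"wy":0,"wz":0,"jaw":-0.2},{"tx":0,"ty":0,"tz":0,"wx":0,"wy":0,"wz":0,"jaw":-0.2}])

```text
t: 11.15
position: [444.7, -19.6, 130.6]
tcp_rot: [3.129, 0.274, 0.002]
wrist_force: [0.1, 0.3, -0.3]
width: 37.3
finger_force: 0.0
```

```bash
python3 - <<'E'
from look import *
go(444.1,-21.2,16,-1.399)
q,e,N=stack('top',[528,272,.877,512.4,253,.876+np.pi]); print(q.round(3),e,N,'rel',rel(q))
E
```

```text
t 11.15 pos [444.71 -19.64 130.56] yaw -1.3963 F [ 0.15  0.28 -0.26] w 37.3 tilt [ 1.3e-03 -2.0e-04 -1.0e+00]
wz 0.0027 tx -0.087 ty 0.143 tz 11.456
[526.625 272.836   0.877 511.247 253.196   4.017   1.404] 0.826562453905197 2985 rel [-2.49327e+01 -7.47600e-01 -8.00000e-04]
```

Call:
arm_command(increments=[{"tx":-0.1,"ty":0.15,"tz":3,"wx":0,"wy":0,"wz":0.0025,"jaw":-0.2},{"tx":0,"ty":0,"tz":3,"wx":0,"wy":0,"wz":0,"jaw":-0.2},{"tx":0,"ty":0,"tz":3,"wx":0,"wy":0,"wz":0,"jaw":-0.2},{"tx":0,"ty":0,"tz":1.5,"wx":0,"wy":0,"wz":0,"jaw":-0.2},{"tx":0,"ty":0,"tz":0.7,"wx":0,"wy":0,"wz":0,"jaw":-0.2},{"tx":0,"ty":0,"tz":0,"wx":0,"wy":0,"wz":0,"jaw":-0.2},{"tx":0,"ty":0,"tz":0,"wx":0,"wy":0,"wz":0,"jaw":-0.4},{"tx":0,"ty":0,"tz":0,"wx":0,"wy":0,"wz":0,"jaw":-0.6}])

```text
t: 12.0
position: [444.5, -21.9, 18.8]
tcp_rot: [3.129, 0.268, 0.004]
wrist_force: [-0.3, 0.2, -0.3]
width: 25.6
finger_force: 0.0
```

Call:
arm_command(increments=[{"tx":0,"ty":0,"tz":0,"wx":0,"wy":0,"wz":0,"jaw":-0.7},{"tx":0,"ty":0,"tz":0,"wx":0,"wy":0,"wz":0,"jaw":-0.8},{"tx":0,"ty":0,"tz":0,"wx":0,"wy":0,"wz":0,"jaw":-1},{"tx":0,"ty":0,"tz":0,"wx":0,"wy":0,"wz":0,"jaw":-1},{"tx":0,"ty":0,"tz":0,"wx":0,"wy":0,"wz":0,"jaw":-1}])

```text
t: 12.5
position: [443.8, -21.6, 18.2]
tcp_rot: [-3.13, -0.267, -0.001]
wrist_force: [-0.2, 2.4, 6.2]
width: 9.8
finger_force: 30.0
```

```bash
python3 - <<'E'
from look import *
go(444.1,-21.2,16,-1.399)
im,d=r.snapshot('scene'); P=pts('scene',d,(444,-22),110,8,66); print('green',len(P),*fit(P,[444,-22,-1.395],[0]))
E
```

```text
t 12.5 pos [443.81 -21.6   18.21] yaw -1.4005 F [-0.21  2.39  6.23] w 9.8 tilt [ 9.e-04  1.e-04 -1.e+00]
wz -0.0015 tx 0.035 ty -0.034 tz 0.221
green 3164 [444.3600662  -22.65942422  -1.39821207   1.18607826] 0.7076061489100236
```

Call:
arm_command(increments=[{"tx":0,"ty":0,"tz":-0.5,"wx":0,"wy":0,"wz":0,"jaw":-1},{"tx":0,"ty":0,"tz":-1.5,"wx":0,"wy":0,"wz":0,"jaw":-1},{"tx":0,"ty":0,"tz":-2,"wx":0,"wy":0,"wz":0,"jaw":-1},{"tx":0,"ty":0,"tz":-2.5,"wx":0,"wy":0,"wz":0,"jaw":-1},{"tx":0,"ty":-1,"tz":-2.5,"wx":0,"wy":0,"wz":0,"jaw":-1},{"tx":0,"ty":-2,"tz":-2.5,"wx":0,"wy":0,"wz":0,"jaw":-1},{"tx":0,"ty":-2,"tz":-2.5,"wx":0,"wy":0,"wz":0,"jaw":-1},{"tx":0,"ty":-2,"tz":-2,"wx":0,"wy":0,"wz":0,"jaw":-1},{"tx":0,"ty":-2,"tz":0,"wx":0,"wy":0,"wz":0,"jaw":-1},{"tx":0,"ty":-2,"tz":0,"wx":0,"wy":0,"wz":0,"jaw":-1}])

```text
t: 13.55
position: [424.4, 87.2, 178.1]
tcp_rot: [3.13, 0.267, 0.001]
wrist_force: [0.6, 0.1, -4.1]
width: 10.1
finger_force: 30.0
```

Call:
arm_command(increments=[{"tx":0,"ty":-2.5,"tz":0,"wx":0,"wy":0,"wz":0,"jaw":-1},{"tx":0,"ty":-2.5,"tz":0,"wx":0,"wy":0,"wz":0,"jaw":-1},{"tx":0,"ty":-2.5,"tz":0,"wx":0,"wy":0,"wz":0,"jaw":-1},{"tx":0,"ty":-2.5,"tz":0,"wx":0,"wy":0,"wz":0,"jaw":-1},{"tx":0,"ty":-2.5,"tz":0,"wx":0,"wy":0,"wz":0,"jaw":-1},{"tx":0,"ty":-2.5,"tz":0,"wx":0,"wy":0,"wz":0,"jaw":-1},{"tx":0,"ty":-2,"tz":0,"wx":0,"wy":0,"wz":0,"jaw":-1},{"tx":1,"ty":-1,"tz":0,"wx":0,"wy":0,"wz":0,"jaw":-1},{"tx":2,"ty":0,"tz":0,"wx":0,"wy":0,"wz":0,"jaw":-1},{"tx":2,"ty":0,"tz":0,"wx":0,"wy":0,"wz":0,"jaw":-1}])

```text
t: 14.55
position: [444.1, 272.6, 177.3]
tcp_rot: [3.129, 0.269, -0.001]
wrist_force: [0.4, 0.0, -4.7]
width: 9.9
finger_force: 30.0
```

```bash
python3 - <<'E'
from look import *
go(541,288.5,180,-1.400); go(541,288.5,180,.876)
E
```

```text
t 14.55 pos [444.05 272.6  177.26] yaw -1.3993 F [ 0.36  0.03 -4.73] w 9.9 tilt [-7.e-04 -9.e-04 -1.e+00]
wz 0.0007 tx 9.824 ty 0.081 tz -0.274
t 14.55 pos [444.05 272.6  177.26] yaw -1.3993 F [ 0.36  0.03 -4.73] w 9.9 tilt [-7.e-04 -9.e-04 -1.e+00]
wz -2.2753 tx -6.430 ty 7.428 tz -0.274
```

Call:
arm_command(increments=[{"tx":0,"ty":0,"tz":0,"wx":0,"wy":0,"wz":-0.1,"jaw":-1},{"tx":0,"ty":0,"tz":0,"wx":0,"wy":0,"wz":-0.145,"jaw":-1},{"tx":0,"ty":0,"tz":0,"wx":0,"wy":0,"wz":-0.145,"jaw":-1},{"tx":0,"ty":0,"tz":0,"wx":0,"wy":0,"wz":-0.145,"jaw":-1},{"tx":0,"ty":0,"tz":0,"wx":0,"wy":0,"wz":-0.145,"jaw":-1},{"tx":0,"ty":0,"tz":0,"wx":0,"wy":0,"wz":-0.145,"jaw":-1},{"tx":0,"ty":0,"tz":0,"wx":0,"wy":0,"wz":-0.145,"jaw":-1},{"tx":0,"ty":0,"tz":0,"wx":0,"wy":0,"wz":-0.145,"jaw":-1},{"tx":0,"ty":0,"tz":0,"wx":0,"wy":0,"wz":-0.145,"jaw":-1},{"tx":0,"ty":0,"tz":0,"wx":0,"wy":0,"wz":-0.145,"jaw":-1}])

```text
t: 15.55
position: [443.9, 271.8, 177.1]
tcp_rot: [-2.21, -2.233, 0.002]
wrist_force: [-0.1, 1.5, -4.0]
width: 10.1
finger_force: 30.0
```

Call:
arm_command(increments=[{"tx":0,"ty":0,"tz":0,"wx":0,"wy":0,"wz":-0.145,"jaw":-1},{"tx":0,"ty":0,"tz":0,"wx":0,"wy":0,"wz":-0.145,"jaw":-1},{"tx":0,"ty":0,"tz":0,"wx":0,"wy":0,"wz":-0.145,"jaw":-1},{"tx":0,"ty":0,"tz":0,"wx":0,"wy":0,"wz":-0.145,"jaw":-1},{"tx":0,"ty":0,"tz":0,"wx":0,"wy":0,"wz":-0.145,"jaw":-1},{"tx":0,"ty":0,"tz":0,"wx":0,"wy":0,"wz":-0.145,"jaw":-1},{"tx":0,"ty":0,"tz":0,"wx":0,"wy":0,"wz":0,"jaw":-1},{"tx":0,"ty":0,"tz":0,"wx":0,"wy":0,"wz":0,"jaw":-1}])

```text
t: 16.35
position: [443.8, 272.1, 177.3]
tcp_rot: [-1.078, -2.95, 0.001]
wrist_force: [-0.3, 0.0, -4.1]
width: 9.9
finger_force: 30.0
```

```bash
python3 - <<'E'
from look import *
go(541,288.5,180,.876)
E
```

```text
t 16.35 pos [443.77 272.09 177.28] yaw 0.8703 F [-0.27  0.04 -4.12] w 9.9 tilt [-6.e-04 -5.e-04 -1.e+00]
wz -0.0057 tx -6.419 ty 7.485 tz -0.272
```

Call:
arm_command(increments=[{"tx":-1,"ty":1.2,"tz":0,"wx":0,"wy":0,"wz":-0.006,"jaw":-1},{"tx":-1.5,"ty":1.8,"tz":0,"wx":0,"wy":0,"wz":0,"jaw":-1},{"tx":-1.5,"ty":1.8,"tz":0,"wx":0,"wy":0,"wz":0,"jaw":-1},{"tx":-1.4,"ty":1.6,"tz":0,"wx":0,"wy":0,"wz":0,"jaw":-1},{"tx":-1,"ty":1.1,"tz":0,"wx":0,"wy":0,"wz":0,"jaw":-1},{"tx":0,"ty":0,"tz":1,"wx":0,"wy":0,"wz":0,"jaw":-1},{"tx":0,"ty":0,"tz":1,"wx":0,"wy":0,"wz":0,"jaw":-1},{"tx":0,"ty":0,"tz":0,"wx":0,"wy":0,"wz":0,"jaw":-1},{"tx":0,"ty":0,"tz":0,"wx":0,"wy":0,"wz":0,"jaw":-1}])

```text
t: 17.25
position: [539.4, 289.3, 156.9]
tcp_rot: [-1.063, -2.955, 0.002]
wrist_force: [0.5, 0.4, -4.9]
width: 9.7
finger_force: 30.0
```

```bash
cat >> look.py <<'E'
def tri(n='scene',zt=100,p=(541,288,.876),tag=None,zmax=170):
    "fit blue+grey fixed near home and green at zt"
    im,d=r.snapshot(n)
    if tag: cv2.imwrite(f'pics/{tag}.png',im[...,::-1])
    C=cloud(n,d); hsv=cv2.cvtColor(im,cv2.COLOR_RGB2HSV)
    P=pts(n,d,(520,265),135,8,zmax)
    f=fit(P,[528.4,272,.877,512.4,253,.877+np.pi,*p],[0,50,zt]); q=f[0]
    print(n,len(P),q.round(3),round(f[1],2),'grey/blue',rel(q),'green/grey',rel(q,3,6))
E
python3 - <<'E'
from look import *
go(541,288.5,118.2,.877)
z=r.state()['position'][2]-18.2
tri('scene',z,zmax=z+62); tri('top',z,zmax=z+62)
E
```

```text
t 17.25 pos [539.38 289.33 156.86] yaw 0.8803 F [ 0.51  0.44 -4.88] w 9.7 tilt [-2.1e-03 -7.0e-04 -1.0e+00]
wz 0.0033 tx -0.178 ty 0.040 tz 3.866
scene 4480 [528.654 272.201   0.878 512.471 253.173   4.017 540.05  287.578   0.881
   0.757] 0.99 grey/blue [-2.49772e+01  3.04500e-01 -2.60000e-03] green/grey [-4.40862e+01 -8.58800e-01  5.00000e-03]
top 1329 [5.28400000e+02 1.63005898e+08 1.85054628e+05 5.10668000e+02
 2.53545000e+02 4.01800000e+00 5.40103000e+02 2.88276000e+02
 8.77000000e-01 1.59000000e+00] 0.86 grey/blue [-1.26360994e+08  1.02974460e+08 -1.37830000e+00] green/grey [-4.55248e+01  3.88200e-01  4.00000e-04]
```

Call:
arm_command(increments=[{"tx":-0.05,"ty":0,"tz":0.8,"wx":0,"wy":0,"wz":0.003,"jaw":-1},{"tx":0,"ty":0,"tz":1,"wx":0,"wy":0,"wz":0,"jaw":-1},{"tx":0,"ty":0,"tz":0.9,"wx":0,"wy":0,"wz":0,"jaw":-1},{"tx":0,"ty":0,"tz":0.5,"wx":0,"wy":0,"wz":0,"jaw":-1},{"tx":0,"ty":0,"tz":0.2,"wx":0,"wy":0,"wz":0,"jaw":-1},{"tx":0,"ty":0,"tz":0,"wx":0,"wy":0,"wz":0,"jaw":-1},{"tx":0,"ty":0,"tz":0,"wx":0,"wy":0,"wz":0,"jaw":-1}])

```text
t: 18.05
position: [541.3, 289.3, 123.9]
tcp_rot: [1.067, 2.954, 0.0]
wrist_force: [-0.6, -1.1, -4.0]
width: 9.6
finger_force: 30.0
```

Call:
arm_command(increments=[{"tx":0,"ty":0,"tz":0.2,"wx":0,"wy":0,"wz":0,"jaw":-1},{"tx":0,"ty":0,"tz":0,"wx":0,"wy":0,"wz":0,"jaw":-1},{"tx":0,"ty":0,"tz":0,"wx":0,"wy":0,"wz":0,"jaw":-1}])

```text
t: 18.35
position: [541.1, 289.2, 121.8]
tcp_rot: [1.067, 2.955, 0.0]
wrist_force: [-0.4, 1.0, -4.8]
width: 9.8
finger_force: 30.0
```

```bash
python3 - <<'E'
from look import *
go(528.2,273.2,118.2,.877)
tri('scene',100.5,zmax=162)
E
```

```text
t 18.35 pos [541.12 289.22 121.81] yaw 0.8776 F [-0.37  1.01 -4.83] w 9.8 tilt [ 2.e-04  1.e-04 -1.e+00]
wz 0.0006 tx -0.032 ty -2.058 tz 0.361
scene 3853 [528.579 272.158   0.876 512.453 253.142   4.017 541.703 287.394   0.881
   3.473] 1.05 grey/blue [-2.49322e+01  2.00600e-01 -2.00000e-04] green/grey [-4.50391e+01  5.08100e-01  5.90000e-03]
```

Call:
arm_command(increments=[{"tx":0,"ty":-0.4,"tz":0,"wx":0,"wy":0,"wz":0.003,"jaw":-1},{"tx":0,"ty":-0.5,"tz":0,"wx":0,"wy":0,"wz":0,"jaw":-1},{"tx":0,"ty":-0.4,"tz":0.1,"wx":0,"wy":0,"wz":0,"jaw":-1},{"tx":0,"ty":-0.2,"tz":0.1,"wx":0,"wy":0,"wz":0,"jaw":-1},{"tx":0,"ty":0,"tz":0,"wx":0,"wy":0,"wz":0,"jaw":-1},{"tx":0,"ty":0,"tz":0,"wx":0,"wy":0,"wz":0,"jaw":-1}])

```text
t: 19.0
position: [531.5, 277.6, 119.7]
tcp_rot: [1.072, 2.953, 0.0]
wrist_force: [0.1, 0.4, -3.5]
width: 9.9
finger_force: 30.0
```

Call:
arm_command(increments=[{"tx":0,"ty":0,"tz":0.1,"wx":0,"wy":0,"wz":0,"jaw":-1},{"tx":0,"ty":0,"tz":0,"wx":0,"wy":0,"wz":0,"jaw":-1},{"tx":0,"ty":0,"tz":0,"wx":0,"wy":0,"wz":0,"jaw":-1}])

```text
t: 19.3
position: [531.5, 277.7, 118.5]
tcp_rot: [-1.071, -2.953, 0.0]
wrist_force: [-0.4, 0.9, -4.6]
width: 9.7
finger_force: 30.0
```

```bash
python3 - <<'E'
from look import *
go(528.2,273.2,118.2,.877)
tri('scene',101,p=(531,276,.88),zmax=162)
E
```

```text
t 19.3 pos [531.46 277.74 118.53] yaw 0.8747 F [-0.41  0.86 -4.64] w 9.7 tilt [-2.e-04 -1.e-04 -1.e+00]
wz -0.0023 tx -0.040 ty -0.557 tz 0.033
scene 3736 [5.28535e+02 2.72101e+02 8.76000e-01 5.12485e+02 2.53095e+02 4.01700e+00
 5.31969e+02 2.75845e+02 8.75000e-01 4.87000e-01] 0.96 grey/blue [-2.48751e+01  1.54500e-01 -5.00000e-04] green/grey [-2.99511e+01  3.77400e-01  2.00000e-04]
```

Call:
arm_command(increments=[{"tx":0,"ty":0,"tz":0.05,"wx":0,"wy":0,"wz":0,"jaw":-1},{"tx":0,"ty":0,"tz":0,"wx":0,"wy":0,"wz":0,"jaw":-1}])

```text
t: 19.55
position: [531.6, 277.7, 118.3]
tcp_rot: [1.071, 2.953, 0.0]
wrist_force: [-0.2, -0.4, -2.7]
width: 9.7
finger_force: 30.0
```

Call:
arm_command(increments=[{"tx":0,"ty":0,"tz":0.05,"wx":0,"wy":0,"wz":0,"jaw":-1},{"tx":0,"ty":0,"tz":0,"wx":0,"wy":0,"wz":0,"jaw":-1}])

```text
t: 19.75
position: [531.6, 277.7, 118.2]
tcp_rot: [1.071, 2.953, 0.0]
wrist_force: [-1.7, 0.4, 2.7]
width: 9.4
finger_force: 30.0
```

Call:
arm_command(increments=[{"tx":0,"ty":0,"tz":0.05,"wx":0,"wy":0,"wz":0,"jaw":-1},{"tx":0,"ty":0,"tz":0,"wx":0,"wy":0,"wz":0,"jaw":-1}])

```text
t: 19.95
position: [531.6, 277.8, 118.2]
tcp_rot: [1.071, 2.952, 0.001]
wrist_force: [-2.8, -2.0, 4.8]
width: 9.6
finger_force: 30.0
```

Call:
arm_command(increments=[{"tx":0,"ty":0,"tz":-0.1,"wx":0,"wy":0,"wz":0,"jaw":-1},{"tx":0,"ty":-0.1,"tz":0,"wx":0,"wy":0,"wz":0,"jaw":-1},{"tx":0,"ty":-0.1,"tz":0,"wx":0,"wy":0,"wz":0,"jaw":-1},{"tx":0,"ty":0,"tz":0,"wx":0,"wy":0,"wz":0,"jaw":-1},{"tx":0,"ty":0,"tz":0,"wx":0,"wy":0,"wz":0,"jaw":-1}])

```text
t: 20.45
position: [530.5, 276.2, 118.2]
tcp_rot: [1.072, 2.953, 0.001]
wrist_force: [1.6, 2.0, -0.1]
width: 9.7
finger_force: 30.0
```

Call:
arm_command(increments=[{"tx":0,"ty":-0.1,"tz":0,"wx":0,"wy":0,"wz":0,"jaw":-1},{"tx":0,"ty":0,"tz":0,"wx":0,"wy":0,"wz":0,"jaw":-1},{"tx":0,"ty":0,"tz":0,"wx":0,"wy":0,"wz":0,"jaw":-1}])

```text
t: 20.75
position: [529.6, 275.4, 118.2]
tcp_rot: [1.072, 2.953, 0.0]
wrist_force: [1.5, 0.8, -0.5]
width: 9.9
finger_force: 30.0
```

```bash
python3 - <<'E'
from look import *
F=[]
for i in range(3):
    tri('scene',100,p=(530,275,.877),zmax=162); s=r.state(); F.append(s['wrist_force'])
F=np.mean(F,0); print('F along tool y',F[0]*np.cos(.877)+F[1]*np.sin(.877),F.round(2)); go(528.2,273.2,118.2,.877)
E
```

```text
scene 3718 [528.512 272.077   0.877 512.506 253.099   4.018 530.413 273.751   0.872
   0.854] 0.97 grey/blue [-2.48266e+01  1.57800e-01 -6.00000e-04] green/grey [-2.73298e+01  5.32600e-01 -3.80000e-03]
scene 3713 [528.464 272.003   0.873 512.66  253.158   4.015 530.383 273.795   0.878
   0.953] 0.94 grey/blue [-2.4594e+01  1.0700e-02  3.0000e-04] green/grey [-2.72004e+01  3.37400e-01  4.20000e-03]
scene 3727 [528.414 271.97    0.877 512.437 253.091   4.018 530.086 273.386   0.873
   0.974] 0.97 grey/blue [-2.47315e+01  2.00400e-01 -6.00000e-04] green/grey [-2.68903e+01  5.63600e-01 -2.60000e-03]
F along tool y 1.8143806127203508 [ 1.42  1.18 -0.5 ]
t 20.9 pos [529.68 275.33 118.22] yaw 0.8746 F [ 0.96  0.47 -0.77] w 10.1 tilt [ 3.e-04 -0.e+00 -1.e+00]
wz -0.0024 tx -0.023 ty -0.259 tz 0.002
```

Call:
arm_command(increments=[{"tx":0,"ty":-0.1,"tz":0,"wx":0,"wy":0,"wz":0,"jaw":-1},{"tx":0,"ty":-0.05,"tz":0,"wx":0,"wy":0,"wz":0,"jaw":-1},{"tx":0,"ty":0,"tz":0,"wx":0,"wy":0,"wz":0,"jaw":-1},{"tx":0,"ty":0,"tz":0,"wx":0,"wy":0,"wz":0,"jaw":-1}])

```text
t: 21.3
position: [528.5, 274.2, 118.2]
tcp_rot: [-1.072, -2.953, -0.0]
wrist_force: [1.9, 1.1, -0.1]
width: 10.0
finger_force: 30.0
```

```bash
cat > f.py <<'E'
from look import *
F=[];X=[]
for i in range(6):
    if i<2: tri('scene',100,p=(529,274,.877),zmax=162)
    else: r.snapshot('scene')
    s=r.state(); F.append(s['wrist_force']); X.append(s['position'])
F=np.array(F); f=F[:,0]*np.cos(.877)+F[:,1]*np.sin(.877); print('F y',f.round(1),f.mean().round(2),F.mean(0).round(2)); X=np.mean(X,0); print('to go',((528.2-X[0])*np.cos(.877)+(273.2-X[1])*np.sin(.877)).round(2),X.round(2),s['t'])
E
python3 f.py
```

```text
scene 3701 [528.58  271.95    0.876 512.503 253.093   4.018 529.226 272.585   0.872
   0.909] 0.98 grey/blue [-2.47794e+01  2.83700e-01  2.00000e-04] green/grey [-2.56797e+01  3.79200e-01 -4.30000e-03]
scene 3708 [528.524 272.015   0.873 512.462 253.1     4.018 529.064 272.47    0.873
   0.86 ] 0.95 grey/blue [-2.48145e+01  1.48700e-01  3.20000e-03] green/grey [-2.55087e+01  3.51600e-01 -2.70000e-03]
F y [2.1 1.3 1.9 1.  1.7 1.1] 1.52 [0.8  1.31 0.26]
to go -0.98 [528.54 274.2  118.22] 21.6
```

Call:
arm_command(increments=[{"tx":0,"ty":-0.05,"tz":0,"wx":0,"wy":0,"wz":-0.002,"jaw":-1},{"tx":0,"ty":0,"tz":0,"wx":0,"wy":0,"wz":0,"jaw":-1},{"tx":0,"ty":0,"tz":0,"wx":0,"wy":0,"wz":0,"jaw":-1}])

```text
t: 21.9
position: [528.4, 274.0, 118.2]
tcp_rot: [1.069, 2.954, 0.001]
wrist_force: [2.0, 2.0, -0.6]
width: 9.8
finger_force: 30.0
```

```bash
python3 f.py
```

```text
scene 3712 [528.487 272.009   0.876 512.495 253.075   4.018 529.071 272.386   0.876
   0.861] 0.98 grey/blue [-2.47829e+01  1.69900e-01 -1.00000e-04] green/grey [-2.54463e+01  3.75400e-01 -5.00000e-04]
scene 3711 [528.5   271.966   0.879 512.459 253.051   4.019 528.983 272.333   0.876
   0.786] 0.98 grey/blue [-2.47998e+01  2.74600e-01 -8.00000e-04] green/grey [-2.53912e+01  3.91300e-01 -2.00000e-03]
F y [3.5 2.4 1.6 3.4 2.7 3.8] 2.91 [1.75 2.33 0.4 ]
to go -0.71 [528.38 273.97 118.22] 22.2
```

Call:
arm_command(increments=[{"tx":0,"ty":-0.03,"tz":0,"wx":0,"wy":0,"wz":0,"jaw":-1},{"tx":0,"ty":0,"tz":0,"wx":0,"wy":0,"wz":0,"jaw":-1},{"tx":0,"ty":0,"tz":0,"wx":0,"wy":0,"wz":0,"jaw":-1}])

```text
t: 22.5
position: [528.1, 273.6, 118.3]
tcp_rot: [1.069, 2.954, 0.0]
wrist_force: [2.1, 2.3, 0.3]
width: 9.7
finger_force: 30.0
```

```bash
python3 f.py
```

```text
scene 3709 [528.617 272.15    0.878 512.504 253.059   4.015 528.692 271.862   0.876
   0.686] 0.99 grey/blue [-2.49807e+01  1.99500e-01 -4.60000e-03] green/grey [-2.48087e+01  3.28200e-01  2.70000e-03]
scene 3715 [528.64  272.242   0.876 512.608 253.232   4.016 528.803 272.06    0.879
   0.898] 0.97 grey/blue [-2.48678e+01  1.40800e-01 -1.70000e-03] green/grey [-2.48329e+01  3.40000e-01  4.80000e-03]
F y [2.  2.5 2.8 3.7 2.4 3.3] 2.79 [1.67 2.24 0.8 ]
to go -0.29 [528.14 273.63 118.23] 22.8
```

Call:
arm_command(increments=[{"tx":0,"ty":-0.03,"tz":0,"wx":0,"wy":0,"wz":0,"jaw":-1},{"tx":0,"ty":0,"tz":0,"wx":0,"wy":0,"wz":0,"jaw":-1},{"tx":0,"ty":0,"tz":0,"wx":0,"wy":0,"wz":0,"jaw":-1}])

```text
t: 23.1
position: [528.0, 273.5, 118.2]
tcp_rot: [1.069, 2.954, 0.0]
wrist_force: [2.5, 2.5, -0.1]
width: 9.7
finger_force: 30.0
```

```bash
python3 f.py
```

```text
scene 3704 [528.573 272.133   0.88  512.478 253.049   4.018 528.503 271.659   0.877
   0.85 ] 0.99 grey/blue [-2.49633e+01  2.35700e-01 -2.90000e-03] green/grey [-2.45553e+01  4.12100e-01  1.00000e-04]
scene 3693 [528.434 272.017   0.875 512.48  253.049   4.019 528.557 271.844   0.876
   0.935] 0.99 grey/blue [-2.47852e+01  8.76000e-02  2.10000e-03] green/grey [-2.47309e+01  3.44800e-01 -1.00000e-03]
F y [3.5 3.7 4.7 4.1 4.  3.5] 3.92 [2.8  2.77 1.07]
to go -0.08 [528.01 273.47 118.22] 23.4
```

The force has risen and both fits read home, so the green tote is against the grey stops. I ease off, release and rise.

Call:
arm_command(increments=[{"tx":0,"ty":0.04,"tz":0,"wx":0,"wy":0,"wz":0,"jaw":-1},{"tx":0,"ty":0.04,"tz":0,"wx":0,"wy":0,"wz":0,"jaw":-1},{"tx":0,"ty":0,"tz":0,"wx":0,"wy":0,"wz":0,"jaw":-1},{"tx":0,"ty":0,"tz":0,"wx":0,"wy":0,"wz":0,"jaw":-0.6},{"tx":0,"ty":0,"tz":0,"wx":0,"wy":0,"wz":0,"jaw":-0.2},{"tx":0,"ty":0,"tz":0,"wx":0,"wy":0,"wz":0,"jaw":-0.2},{"tx":0,"ty":0,"tz":0,"wx":0,"wy":0,"wz":0,"jaw":-0.2}])

```text
t: 24.1
position: [528.1, 273.9, 117.8]
tcp_rot: [-1.069, -2.954, 0.001]
wrist_force: [0.7, 1.1, -0.2]
width: 35.2
finger_force: 0.0
```

Call:
arm_command(increments=[{"tx":0,"ty":0,"tz":-1,"wx":0,"wy":0,"wz":0,"jaw":-0.2},{"tx":0,"ty":0,"tz":-2,"wx":0,"wy":0,"wz":0,"jaw":-0.2},{"tx":0,"ty":0,"tz":-2,"wx":0,"wy":0,"wz":0,"jaw":-0.2},{"tx":0,"ty":0,"tz":-2,"wx":0,"wy":0,"wz":0,"jaw":-0.2},{"tx":0,"ty":0,"tz":-2,"wx":0,"wy":0,"wz":0,"jaw":-0.2},{"tx":0,"ty":0,"tz":-2,"wx":0,"wy":0,"wz":0,"jaw":-0.2},{"tx":0,"ty":0,"tz":-1,"wx":0,"wy":0,"wz":0,"jaw":-0.2},{"tx":0,"ty":0,"tz":0,"wx":0,"wy":0,"wz":0,"jaw":-0.2}])

```text
t: 24.9
position: [529.2, 274.3, 240.2]
tcp_rot: [1.068, 2.951, 0.003]
wrist_force: [-0.0, 0.5, -0.5]
width: 37.0
finger_force: 0.0
```

Call:
arm_command(increments=[{"tx":4,"ty":-2.5,"tz":0,"wx":0,"wy":0,"wz":0,"jaw":-0.2},{"tx":4,"ty":-2.5,"tz":0,"wx":0,"wy":0,"wz":0,"jaw":-0.2},{"tx":4,"ty":-2.5,"tz":0,"wx":0,"wy":0,"wz":0,"jaw":-0.2},{"tx":4,"ty":-2.5,"tz":0,"wx":0,"wy":0,"wz":0,"jaw":-0.2},{"tx":4,"ty":-2.5,"tz":0,"wx":0,"wy":0,"wz":0,"jaw":-0.2},{"tx":0,"ty":0,"tz":0,"wx":0,"wy":0,"wz":0,"jaw":-0.2}])

```text
t: 25.5
position: [288.9, 305.6, 237.2]
tcp_rot: [-1.062, -2.953, 0.003]
wrist_force: [0.7, -0.1, 0.5]
width: 37.0
finger_force: 0.0
```

```bash
python3 - <<'E'
from look import *
go(528,273,200,.877)
for n in('scene','scene','top','top'): tri(n,100,p=(528.5,272,.877),zmax=170)
a=r.snapshot('scene')[0][130:270,180:350,::-1]; b=r.snapshot('top')[0][120:300,220:370,::-1]
cv2.imwrite('pics/fin.png',np.hstack([cv2.resize(a,(437,360)),cv2.resize(b,(300,360))]))
E
```

```text
t 25.5 pos [288.94 305.61 237.22] yaw 0.8803 F [ 0.73 -0.05  0.45] w 37.0 tilt [-3.9e-03 -8.0e-04 -1.0e+00]
wz 0.0033 tx -20.465 ty 12.780 tz 3.722
scene 4017 [528.324 271.673   0.876 512.587 253.234   4.019 528.671 271.857   0.876
   0.538] 0.97 grey/blue [-2.424e+01  2.953e-01  9.000e-04] green/grey [-2.46033e+01  4.65200e-01 -1.20000e-03]
scene 4015 [5.28521e+02 2.71962e+02 8.80000e-01 5.12444e+02 2.53043e+02 4.01700e+00
 5.28881e+02 2.72054e+02 8.74000e-01 5.09000e-01] 0.96 grey/blue [-2.48246e+01  3.36000e-01 -5.00000e-03] green/grey [-2.51275e+01  4.29600e-01 -1.30000e-03]
top 3619 [ 5.28526000e+02 -2.52690236e+05 -1.32137343e+06  5.10516000e+02
  2.53760000e+02  4.02000000e+00  5.27620000e+02  2.72110000e+02
  8.78000000e-01  1.09300000e+00] 0.81 grey/blue [-1.64629183e+05  1.92036188e+05  1.58660000e+00] green/grey [-2.50445e+01  1.44100e+00 -1.00000e-04]
top 3622 [ 5.290860e+02  2.717300e+02 -1.308697e+03  5.116230e+02  2.527480e+02
  4.018000e+00  5.275940e+02  2.722280e+02  8.780000e-01  1.185000e+00] 0.8 grey/blue [ 22.3847 -12.8134   2.6706] green/grey [-2.51896e+01 -2.03200e-01  1.60000e-03]
```

View pics/fin.png

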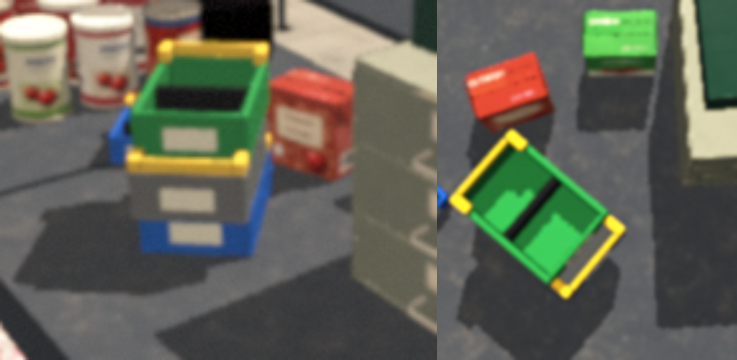

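The picture shows the stack square and aligned. The green tote's stops are at the far end, crop (490,165), its near end is against the grey stops at crop (595,258), and both cartons are standing where they were. I hand the job in.

```bash
python3 -c "
from rig import r
print(r.finish_job())"
```

```text
the job is handed in; nothing more can be done
None
```

The job is handed in: the grey tote is home against the blue stops, and the green one is stacked square and in line against the grey stops, both within about 1 mm by the scene-camera fits, with both cartons left standing and about 26 s of the 64 s used.

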